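# Make up two changeover kits for the crimping presses

### The arm

A 7-joint arm with a two-finger parallel gripper is mounted at the origin on the work surface. World frame = base frame: x ahead of the robot, y to its left, z up, the work surface at z = 0. Lengths are in m, angles in rad, forces in N, time in s.
With the tool pointing down it reaches from about 0.4 to 0.9 m from the base axis. Payload 5.5 kg.
Tool frame: the origin (TCP) lies at the very end of the fingers, on their centre line; the grasp point (between the pads) lies 19 mm behind it; z points along the fingers, y is the line along which they close (so a half turn about z gives the same grasp; the last joint's range is limited). The gripper opens to 92 mm and grips with 3 to 60 N. Pads are 19 mm wide; open, the fingers measure 130 mm over their backs; the gripper's body (75 mm by 190 mm) begins 47 mm behind the grasp point.
Start: joints at [-0.944, 0.501, -0.427, 1.55, 0.221, 1.138, -0.21], TCP at [0.231, 0.607, 0.227] pointing down, gripper open.
Joint ranges: [-2.88, 2.88], [-0.31, 2.03], [-1.54, 1.56], [0.2, 2.42], [-1.41, 4.55], [0.19, 2.02], [-2.57, 2.57]. Speed limits (rad/s): [2.57, 2.57, 3.14, 3.14, 3.14, 3.14, 3.14].

### API

Orientations are given as a rotation vector (axis times angle).
In Python, from rig import * gives the robot as it stands. The module is installed in compiled form; this text tells all that it offers.
- The arm moves only by the tool drive_tool, never from a script. Its arguments are lists of equal length, an entry for each row: "slide": the shift along the tool's x, y, z scaled (see below), a list of three; "angular": the turn, a rotation vector about the tool's x, y, z scaled (see below), a list of three; "hand": the opening, from -1 (shut) to 1 (fully open). A call has 1 to 20 rows; each row is the pose to reach, as a shift and turn from the pose commanded when the call began, along the tool's axes at that moment, turning the shorter way round; what a row does not reach only later rows make up. The controller multiplies each number of a shift by 500 mm and each number of a turn by 180 degrees. A row lasts 1/12 s, in which the tool goes at most 41.7 mm and 7.16 degrees, less where a joint would pass 70% of its speed; a pose out of reach is approached as far as the arm can. A call with a number of a shift or a turn outside -1 to 1 is refused whole. A call with a gripper value outside its range is refused whole. The fingers move at their own pace and stop on an object; the grip force is fixed at half the most. Time passes only in rows, so rows that repeat a pose let the fingers close. It gives the time, the measured TCP pose, the force, the opening and the grip force at its end, in the units of the state.
- read_state(): the state, without advancing time (a new reading comes with each control period).
- read_camera(name): name is "side" or "top"; returns a dict with "pixels" (400x640x3 uint8, blue, green, red), "depth" (400x640 float32, m along the optical axis (not along the pixel's ray), 0 where there is no reading), "fx", "fy", "cx", "cy" (pixels), "dist_coeffs" ([k1, k2, p1, p2, k3] as OpenCV has them; the pictures are not rectified), "R" (3x3) and "t" (3): a world point X has camera coordinates R X + t. Camera axes: x right, y down, z forward; pixel columns grow to the right and rows downward; lengths in m; the calibration is good to about 2 mm. A picture is of the moment at which its call begins.
- job_done(): hands the job in; it is judged then, once.
The state is a dict: "time": time; "qpos": joint angles; "dq": joint speeds; "joint_efforts": joint torques, N m; "ee_pos": TCP position; "tool_rot": TCP orientation; "contact_force": force on the tool from outside, world axes, zero at the start; "moment": the same for the moment, N m; "finger_gap": opening from 0.0 (shut) to 1.0 (fully open); "finger_force": force on a finger pad.
Only numpy, scipy, OpenCV 4.12 (cv2) and the standard library are available. Lean on these libraries where they do the work, as an engineer would, in place of code of your own. Each camera call takes 0.05 s, during which the arm holds its last target. There are 200 camera calls.

### The job

Make up the two changeover kits: the black-tyred feed wheel and the brass crimping die go into the blue tray, the bare steel feed wheel and the red clamping knob into the yellow tray. Put each wheel into the compartment with the dark round pad and the other part into the smaller compartment beside it, standing upright and flat on the tray's floor. Leave the green wheel, the dark die, the oiler and the cup of washers standing where they are.

Things in the scene. Friction and masses are not known exactly. Their poses are not given: they have to be found in the camera images.
- tray_blue: Blue tray, fixed, 162 mm (x) by 92 mm (y). Floor, walls and divider 4 mm thick, wall and divider tops 18 mm above the underside. Two compartments: for the wheel, 84 x 84 mm inside, centred at x = -35 mm, y = 0, a dark round pad (68 mm) on its floor; the smaller, 66 mm (x) by 84 mm (y) inside, centred at x = +44 mm, y = 0, no pad. Origin: centre of the underside, z up.
- tray_yellow: Yellow tray, fixed, 162 mm (x) by 92 mm (y). Floor, walls and divider 4 mm thick, wall and divider tops 18 mm above the underside. Two compartments: for the wheel, 84 x 84 mm inside, centred at x = -35 mm, y = 0, a dark round pad (68 mm) on its floor; the smaller, 66 mm (x) by 84 mm (y) inside, centred at x = +44 mm, y = 0, no pad. Origin: centre of the underside, z up.
- wheel_black: Feed wheel lying flat: black-tyred disc, 60 mm in diameter and 16 mm thick, with a bright steel hub of 26 mm diameter standing up from its middle to 48 mm above the underside; grip it by the hub. Origin: centre of the underside, z up along the hub. 0.16 kg. Belongs to the blue kit.
- die_brass: Crimping die of brass, yellow metal: square base 42 x 42 x 14 mm with an upright block on its middle, 24 mm along the die's own x, 36 mm along its y, reaching 50 mm above the underside; grip the block across its 24 mm. Origin: centre of the underside, z up. 0.22 kg. Belongs to the blue kit.
- wheel_steel: Feed wheel lying flat: bare bright steel disc, 60 mm in diameter and 16 mm thick, with a bright steel hub of 26 mm diameter standing up from its middle to 48 mm above the underside; grip it by the hub. Origin: centre of the underside, z up along the hub. 0.16 kg. Belongs to the yellow kit.
- knob_red: Clamping knob standing on its head: red six-lobed head, 44 mm across and 20 mm high, with a steel threaded stud of 12 mm diameter standing up from it to 58 mm above the underside; grip it by the stud. Origin: centre of the head's underside, z up along the stud. 0.11 kg. Belongs to the yellow kit.
- wheel_green: Feed wheel lying flat: green-tyred disc, 60 mm in diameter and 16 mm thick, with a bright steel hub of 26 mm diameter standing up from its middle to 48 mm above the underside; grip it by the hub. Origin: centre of the underside, z up along the hub. 0.16 kg. A spare: stays where it stands.
- die_dark: Crimping die of blackened steel: square base 42 x 42 x 14 mm with an upright block on its middle, 24 mm along the die's own x, 36 mm along its y, reaching 50 mm above the underside; grip the block across its 24 mm. Origin: centre of the underside, z up. 0.22 kg. A spare: stays where it stands.
- oiler: Small orange oiler, round, 38 mm in diameter, tapering above 36 mm to a thin spout whose tip is 74 mm up. Origin: centre of the underside, z up. A bystander, loose: stays where it stands.
- cup: Small white cup of washers, 48 mm across at the rim, 30 mm high. Origin: centre of the underside, z up. A bystander, loose: stays where it stands.

How it is judged:
By the outcome, as a careful person would: the job done as asked, in the order asked, and still so for the second after the job is handed in, with the robot touching nothing.
It also fails if it takes over 93 s, if anything falls off the work surface, if the arm or the gripper's body presses on something with over 40 N, if the wrist force passes 120 N, or if a joint passes its speed limit or range.

## Working session

There is one attempt and no reset: what is moved stays moved. The work goes in short steps, Python scripts to look and compute and a tool call to move; the robot and the scene stay as the last step left them, time stands still between calls to the robot, and variables do not carry over. Pictures are saved under pics/ and viewed, at most 14 in all, crops included, and the job is handed in when it is done.

Besides the shell and the picture viewer there is one more tool, called after "Call:" in YAML: its name, and indented under it one key for each argument. drive_tool: Moves the arm, as the interface text tells. Its arguments: {"type":"object","properties":{"slide":{"type":"array","items":{"type":"array","items":{"type":"number","minimum":-1,"maximum":1}}},"angular":{"type":"array","items":{"type":"array","items":{"type":"number","minimum":-1,"maximum":1}}},"hand":{"type":"array","items":{"type":"number"}}},"required":["slide","angular","hand"]}

```bash
mkdir -p pics
python3 - <<'E'
from rig import *
import cv2,numpy as np
s=read_state();print(s)
for n in("top","side"):
    c=read_camera(n);cv2.imwrite(f"pics/{n}0.png",c["pixels"]);np.savez(f"pics/{n}0.npz",**c)
    print(n,c["fx"],c["cx"],c["cy"],c["dist_coeffs"],c["R"],c["t"])
E
```

```text
{'time': 0.0, 'qpos': array([-0.94381436,  0.50186661, -0.42677988,  1.55143171,  0.22082076,
        1.13833944, -0.21027331]), 'dq': array([-0.00049073,  0.00060225, -0.00072583, -0.00180592, -0.00025598,
        0.0010739 ,  0.00129673]), 'joint_efforts': array([ 9.41420549e-04, -5.66609359e+01, -5.81549004e+00, -2.79117411e+01,
       -6.85160724e-02,  3.09489970e-02,  1.92000139e-04]), 'ee_pos': array([0.2310822 , 0.60677988, 0.22567323]), 'tool_rot': array([-5.68090718e-01, -3.08939468e+00,  3.05223450e-03]), 'contact_force': array([0.5423309 , 0.52866709, 0.31173003]), 'moment': array([-0.00984518,  0.00100736,  0.06048196]), 'finger_force': 0.0, 'finger_gap': 1.0041906468952826}
top 444.1479911252175 325.9648737575326 202.7290713941721 [-0.03076901  0.          0.          0.          0.        ] [[-0.00626985 -0.99990708  0.01210464]
 [-0.98918829  0.00442813 -0.14658414]
 [ 0.14651692 -0.01289282 -0.98912414]] [-0.01237936  0.55321863  1.02604332]
side 479.9942303160351 312.27160104105786 200.45792331448686 [-0.12922085  0.          0.          0.          0.        ] [[-0.99299429 -0.11761325 -0.0113781 ]
 [-0.05616967  0.55455341 -0.83025025]
 [ 0.10395819 -0.82379466 -0.55727467]] [0.56332432 0.07102273 0.9045035 ]
```

View pics/top0.png

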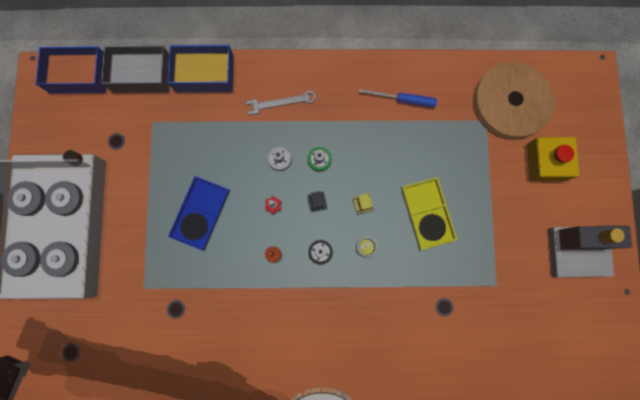

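View pics/side0.png

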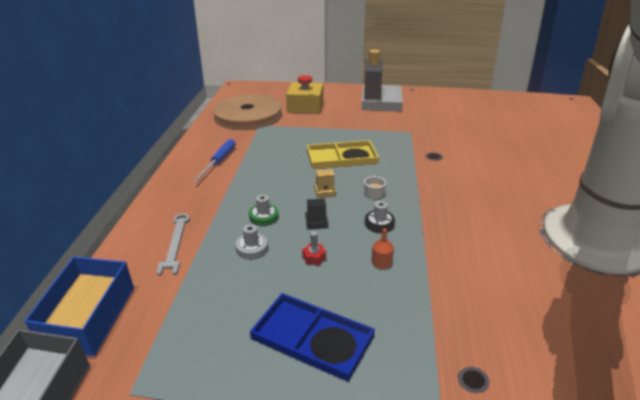

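```bash
cat > h.py <<'E'
import cv2,numpy as np
def world(c,uv,depth):
    K=np.array([[c["fx"],0,c["cx"]],[0,c["fy"],c["cy"]],[0,0,1]],float)
    n=cv2.undistortPoints(np.asarray(uv,np.float64).reshape(-1,1,2),K,np.asarray(c["dist_coeffs"],float))[:,0]
    P=np.c_[n,np.ones(len(n))]*np.asarray(depth).reshape(-1,1)
    return (P-c["t"])@c["R"]
def cloud(c):
    v,u=np.mgrid[0:400,0:640]; d=c["depth"]; 
    return world(c,np.stack([u,v],-1).reshape(-1,2),d.reshape(-1)).reshape(400,640,3)
def pix_at_z(c,uv,z):
    a=world(c,uv,np.zeros(len(uv)));b=world(c,uv,np.ones(len(uv)))
    return a+(b-a)*((z-a[:,2])/(b-a)[:,2])[:,None]
E
cat > m.py <<'E'
from h import *
T=np.load("pics/top0.npz");S=np.load("pics/side0.npz")
W={n:cloud(c) for n,c in(("top",T),("side",S))}
obj={"wheel_black":(320,252,.040,.055),"die_brass":(363,203,.038,.058),"wheel_steel":(279,158,.04,.055),"knob":(273,204,.03,.066),"green":(319,159,.04,.055),"die_dark":(317,201,.038,.058),"oiler":(273,254,.01,.08),"cup":(366,247,.015,.04)}
for k,(u,v,z0,z1) in obj.items():
    p0=pix_at_z(T,[(u,v)],.03)[0]
    for n in W:
        w=W[n]; r=np.hypot(w[...,0]-p0[0],w[...,1]-p0[1]);q=w[(r<.04)&(w[...,2]>z0)&(w[...,2]<z1)]
        if len(q)<3: print(k,n,len(q),p0);continue
        R=cv2.minAreaRect(q[:,:2].astype(np.float32)*1000)
        print(k,n,len(q),np.round(q[:,:2].mean(0),4),"zmax",q[:,2].max().round(4),"rect",np.round(R[0],1),np.round(R[1],1),round(R[2],1))
for k,(u,v) in {"blue":(200,214),"yellow":(429,214)}.items():
    p0=pix_at_z(T,[(u,v)],.01)[0]
    for n,c in(("top",T),("side",S)):
        w=W[n];r=np.hypot(w[...,0]-p0[0],w[...,1]-p0[1]);hsv=cv2.cvtColor(c["pixels"],cv2.COLOR_BGR2HSV)
        m=(r<.11)&((abs(hsv[...,0].astype(int)-(118 if k=="blue" else 29))<10)&(hsv[...,1]>150))&(w[...,2]>.013)
        q=w[m];R=cv2.minAreaRect(q[:,:2].astype(np.float32)*1000)
        d=(r<.09)&(hsv[...,2]<60)&(hsv[...,1]<140)&(w[...,2]<.015);
        print(k,n,len(q),"z",np.median(q[:,2]).round(4),np.round(R[0],1),np.round(R[1],1),round(R[2],1),"pad",d.sum(),np.round(w[d][:,:2].mean(0),4))
w=W["top"];print("table z",np.median(w[150:260,225:250,2]),np.median(W["side"][270:290,330:360,2]))
im=T["pixels"]
cv2.imwrite("pics/c1.png",cv2.resize(im[140:270,160:310],None,fx=4,fy=4,interpolation=cv2.INTER_CUBIC))
cv2.imwrite("pics/c2.png",cv2.resize(im[140:270,300:460],None,fx=4,fy=4,interpolation=cv2.INTER_CUBIC))
E
python3 m.py
```

```text
wheel_black top 92 [4.371e-01 2.000e-04] zmax 0.0546 rect [437.5  -0.5] [23.5 23.3] 89.7
wheel_black side 126 [0.4333 0.0062] zmax 0.0515 rect [433.3   4.2] [26.2 25. ] 53.2
die_brass top 163 [ 0.5556 -0.1053] zmax 0.0568 rect [ 556.3 -105.9] [36.1 24.6] 15.0
die_brass side 190 [ 0.5517 -0.0993] zmax 0.0534 rect [ 552.1 -102.9] [35.9 27.7] 16.7
wheel_steel top 85 [0.6709 0.1006] zmax 0.0539 rect [671.2 101.2] [24.2 21.6] 27.7
wheel_steel side 147 [0.6673 0.1069] zmax 0.0512 rect [667.6 105.3] [25.1 25.3] 19.2
knob top 31 [0.5522 0.1156] zmax 0.0642 rect [552.4 116.3] [10.7 11.4] 1.2
knob side 111 [0.5496 0.1209] zmax 0.0612 rect [550.7 118.5] [11.7 12.2] 47.4
green top 89 [0.669  0.0017] zmax 0.0545 rect [669.4   2.1] [21.8 26. ] 89.8
green side 117 [0.6655 0.0067] zmax 0.0512 rect [666.1   3.6] [24.  25.4] 9.3
die_dark top 158 [0.5608 0.0078] zmax 0.0564 rect [561.7   7.9] [36.5 23.9] 11.0
die_dark side 235 [0.5571 0.0144] zmax 0.0534 rect [557.9  10. ] [36.4 28.1] 12.2
oiler top 201 [0.4316 0.1108] zmax 0.0775 rect [431.4 111.7] [35.7 34.9] 48.1
oiler side 519 [0.4301 0.1263] zmax 0.0751 rect [429.8 122.6] [29.1 36.3] 87.4
cup top 239 [ 0.4497 -0.1119] zmax 0.0343 rect [ 449.  -111.3] [45.4 44.8] 44.3
cup side 321 [ 0.4447 -0.1089] zmax 0.0328 rect [ 445.2 -108.4] [46.6 48.9] 21.4
blue top 341 z 0.0192 [533.5 295.8] [ 92.3 158.3] 68.2 pad 519 [0.5014 0.3096]
blue side 1394 z 0.0183 [531.8 300.2] [ 93.2 161.2] 68.1 pad 1130 [0.4997 0.3131]
yellow top 361 z 0.0195 [ 529.5 -267.8] [158.6  92.3] 15.3 pad 488 [ 0.4963 -0.2776]
yellow side 173 z 0.0181 [ 529.5 -261.9] [154.8  93.5] 16.5 pad 6 [ 0.4944 -0.2785]
table z 0.0017822226992561462 0.0007437020394938072
```

View pics/c1.png

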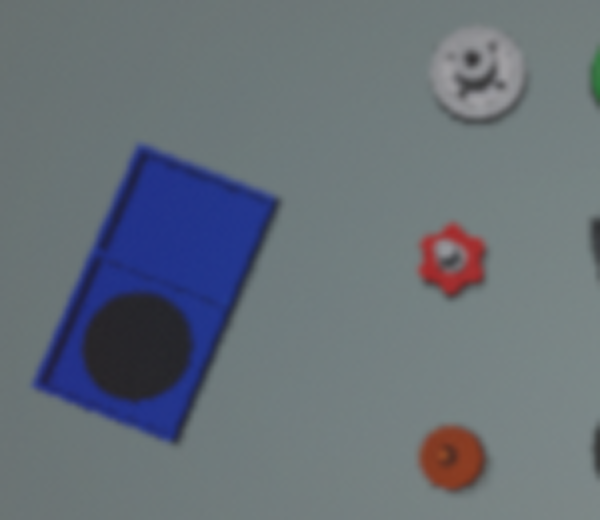

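View pics/c2.png

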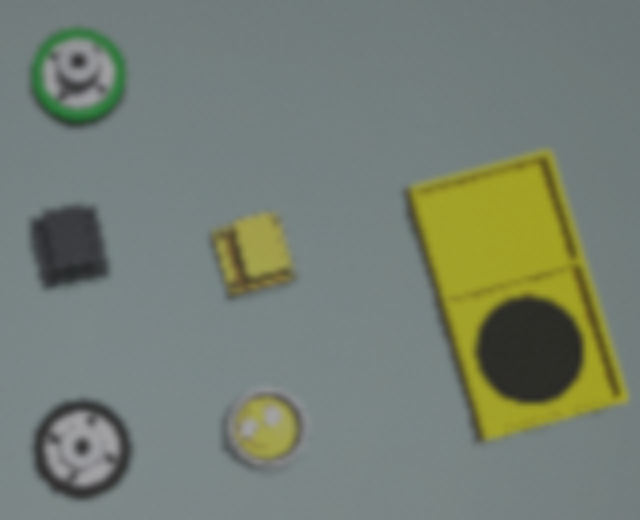

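```bash
cat > plan.py <<'E'
import sys,numpy as np
from scipy.spatial.transform import Rotation as Ro
from rig import *
# args: x,y,z,yawdeg(of tool y) in mm ...
s=read_state();p=s["ee_pos"];R0=Ro.from_rotvec(s["tool_rot"]);pp=p;Rp=R0
print("t",round(s["time"],2),"pos",np.round(p,4),"yaw",np.degrees(np.arctan2(R0.as_matrix()[1,1],R0.as_matrix()[0,1])).round(1),"gap",round(s["finger_gap"]*92,1),"F",np.round(s["contact_force"],1),"q",np.round(s["qpos"],2))
for a in sys.argv[1:]:
    x,y,z,w=map(float,a.split(","));w=np.radians(w);best=None
    for k in(0,np.pi):
        yv=np.array([np.cos(w+k),np.sin(w+k),0]);zv=np.array([0,0,-1.])
        R=Ro.from_matrix(np.c_[np.cross(yv,zv),yv,zv]);m=(R0.inv()*R)
        if best is None or m.magnitude()<best[0].magnitude(): best=(m,R)
    t=np.array([x,y,z])/1000
    n=max(np.linalg.norm(t-pp)/.0417,np.degrees((Rp.inv()*best[1]).magnitude())/7.16)
    print(a,"slide",np.round(R0.inv().apply(t-p)/.5,4),"ang",np.round(best[0].as_rotvec()/np.pi,4),"rows",round(n,1))
    pp=t;Rp=best[1]
E
python3 plan.py 435.4,2,200,90 435.4,2,100,90
```

```text
t 0.1 pos [0.2311 0.6069 0.2258] yaw 69.2 gap 91.9 F [ 0.2 -0.5  0.4] q [-0.94  0.5  -0.43  1.55  0.22  1.14 -0.21]
435.4,2,200,90 slide [-0.8122 -0.9851  0.0532] ang [-6.000e-04 -1.000e-04 -1.158e-01] rows 15.3
435.4,2,100,90 slide [-0.8122 -0.9847  0.2532] ang [-6.000e-04 -1.000e-04 -1.158e-01] rows 2.4
```

Call:
drive_tool:
  slide:
    - [-0.812, -0.985, 0.053]
    - [-0.812, -0.985, 0.053]
    - [-0.812, -0.985, 0.053]
    - [-0.812, -0.985, 0.053]
    - [-0.812, -0.985, 0.053]
    - [-0.812, -0.985, 0.053]
    - [-0.812, -0.985, 0.053]
    - [-0.812, -0.985, 0.053]
    - [-0.812, -0.985, 0.053]
    - [-0.812, -0.985, 0.053]
    - [-0.812, -0.985, 0.053]
    - [-0.812, -0.985, 0.053]
    - [-0.812, -0.985, 0.053]
    - [-0.812, -0.985, 0.053]
    - [-0.812, -0.985, 0.053]
    - [-0.812, -0.985, 0.053]
    - [-0.812, -0.985, 0.053]
    - [-0.812, -0.985, 0.053]
    - [-0.812, -0.985, 0.053]
    - [-0.812, -0.985, 0.053]
  angular:
    - [0, 0, -0.116]
    - [0, 0, -0.116]
    - [0, 0, -0.116]
    - [0, 0, -0.116]
    - [0, 0, -0.116]
    - [0, 0, -0.116]
    - [0, 0, -0.116]
    - [0, 0, -0.116]
    - [0, 0, -0.116]
    - [0, 0, -0.116]
    - [0, 0, -0.116]
    - [0, 0, -0.116]
    - [0, 0, -0.116]
    - [0, 0, -0.116]
    - [0, 0, -0.116]
    - [0, 0, -0.116]
    - [0, 0, -0.116]
    - [0, 0, -0.116]
    - [0, 0, -0.116]
    - [0, 0, -0.116]
  hand: [0.2, 0.2, 0.2, 0.2, 0.2, 0.2, 0.2, 0.2, 0.2, 0.2, 0.2, 0.2, 0.2, 0.2, 0.2, 0.2, 0.2, 0.2, 0.2, 0.2]

```text
time: 1.77
ee_pos: [0.435, 0.0044, 0.2001]
tool_rot: [0.005, -3.141, -0.001]
contact_force: [-0.3, 0.5, 0.0]
finger_gap: 0.6
finger_force: 0.0
```

```bash
python3 plan.py 435.4,2,80,90 435.4,2,21,90 435.4,2,200,90
```

```text
t 1.77 pos [0.435  0.0044 0.2001] yaw 90.2 gap 55.2 F [-0.3  0.5  0. ] q [ 0.06  0.12 -0.14  2.1   0.02  0.92  1.48]
435.4,2,80,90 slide [-0.0009 -0.0049  0.2402] ang [ 0.0001 -0.0001  0.0011] rows 2.9
435.4,2,21,90 slide [-0.001  -0.005   0.3582] ang [ 0.0001 -0.0001  0.0011] rows 1.4
435.4,2,200,90 slide [-0.0008 -0.0048  0.0002] ang [ 0.0001 -0.0001  0.0011] rows 4.3
```

Call:
drive_tool:
  slide:
    - [0, -0.005, 0.1]
    - [0, -0.005, 0.2]
    - [0, -0.005, 0.26]
    - [0, -0.005, 0.26]
    - [0, -0.005, 0.26]
  angular:
    - [0, 0, 0]
    - [0, 0, 0]
    - [0, 0, 0]
    - [0, 0, 0]
    - [0, 0, 0]
  hand: [0.2, 0.2, 0.2, 0.2, 0.2]

```text
time: 2.18
ee_pos: [0.4325, 0.0014, 0.0683]
tool_rot: [0.005, -3.134, -0.001]
contact_force: [0.0, -0.4, 0.7]
finger_gap: 0.602
finger_force: 0.0
```

```bash
python3 - <<'E'
from rig import *
import cv2
c=read_camera("side")["pixels"][120:270,280:480]
cv2.imwrite("pics/s1.png",cv2.resize(c,None,fx=4,fy=4,interpolation=cv2.INTER_CUBIC))
E
python3 plan.py 435.4,2,21,90
```

```text
t 2.23 pos [0.4348 0.0013 0.0703] yaw 90.1 gap 55.2 F [-0.2  0.3  1. ] q [ 0.04  0.35 -0.12  2.2   0.07  0.6   1.44]
435.4,2,21,90 slide [-0.0014  0.0014  0.0986] ang [ 0.0001 -0.0007  0.0008] rows 1.2
```

View pics/s1.png

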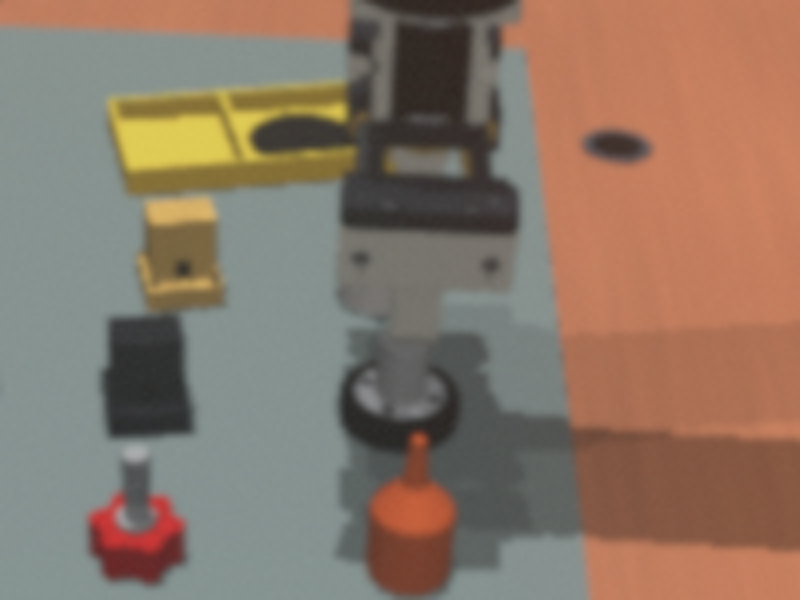

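Run:
```python
import cv2,numpy as np
S=np.load("pics/side0.npz")
K=np.array([[S["fx"],0,S["cx"]],[0,S["fy"],S["cy"]],[0,0,1]],float)
P=np.array([[.4348,.033,.0703],[.4348,.033,.09],[.4348,.002,.048],[.4348,.002,.03],[.4388,.002,.048]])
q=cv2.projectPoints(P,cv2.Rodrigues(S["R"])[0],S["t"],K,S["dist_coeffs"])[0][:,0]
print((q-[280,120])*4)
```

```text
[[404.14740598 335.99524098]
 [407.09818441 300.27359991]
 [400.93435456 338.16317974]
 [398.42206754 368.71426332]
 [392.601466   337.69154307]]
```

Call:
drive_tool:
  slide:
    - [-0.004, 0, 0.05]
    - [-0.004, 0, 0.098]
    - [-0.004, 0, 0.098]
    - [-0.004, 0, 0.098]
    - [-0.004, 0, 0.098]
  angular:
    - [0, 0, 0]
    - [0, 0, 0]
    - [0, 0, 0]
    - [0, 0, 0]
    - [0, 0, 0]
  hand: [0.2, 0.2, 0.2, 0.2, 0.2]

```text
time: 2.65
ee_pos: [0.4394, 0.0005, 0.0236]
tool_rot: [-0.002, 3.138, 0.0]
contact_force: [0.0, 0.8, 0.2]
finger_gap: 0.599
finger_force: 0.0
```

```bash
python3 - <<'E'
from rig import *
import cv2
c=read_camera("top")["pixels"][190:300,250:400]
cv2.imwrite("pics/t1.png",cv2.resize(c,None,fx=5,fy=5,interpolation=cv2.INTER_CUBIC))
E
python3 plan.py 435.4,2,21,90
```

```text
t 2.7 pos [4.395e-01 4.000e-04 2.360e-02] yaw 90.0 gap 55.1 F [ 0.3 -0.1  0.2] q [ 0.03  0.45 -0.11  2.21  0.1   0.49  1.42]
435.4,2,21,90 slide [0.0081 0.0031 0.0051] ang [0.     0.0013 0.0002] rows 0.1
```

View pics/t1.png

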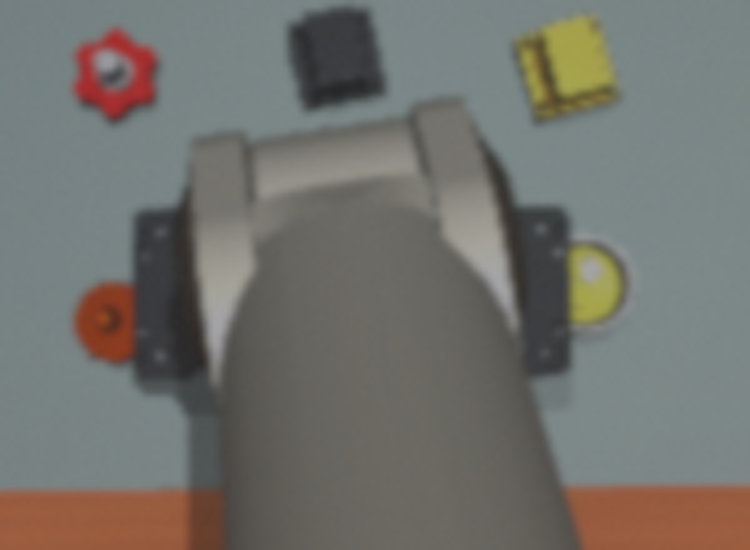

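Call:
drive_tool:
  slide:
    - [0.002, 0, 0.004]
    - [0.002, 0, 0.004]
    - [0.002, 0, 0.004]
    - [0.002, 0, 0.004]
    - [0.002, 0, 0.004]
    - [0.002, 0, 0.004]
    - [0.002, 0, 0.004]
    - [0.002, 0, 0.004]
    - [0.002, 0, -0.05]
    - [0.002, 0, -0.1]
    - [0.002, 0, -0.15]
    - [0.002, 0, -0.2]
    - [0.002, 0, -0.36]
    - [0.002, 0, -0.36]
    - [0.002, 0, -0.36]
    - [0.002, 0, -0.36]
  angular:
    - [0, 0, 0]
    - [0, 0, 0]
    - [0, 0, 0]
    - [0, 0, 0]
    - [0, 0, 0]
    - [0, 0, 0]
    - [0, 0, 0]
    - [0, 0, 0]
    - [0, 0, 0]
    - [0, 0, 0]
    - [0, 0, 0]
    - [0, 0, 0]
    - [0, 0, 0]
    - [0, 0, 0]
    - [0, 0, 0]
    - [0, 0, 0]
  hand: [-1, -1, -1, -1, -1, -1, -1, -1, -1, -1, -1, -1, -1, -1, -1, -1]

```text
time: 4.03
ee_pos: [0.4381, 0.0002, 0.203]
tool_rot: [-0.001, 3.137, -0.0]
contact_force: [-1.0, 0.4, -1.6]
finger_gap: 0.277
finger_force: 30.0
```

```bash
python3 - <<'E'
import cv2,numpy as np
S=np.load("pics/top0.npz")
K=np.array([[S["fx"],0,S["cx"]],[0,S["fy"],S["cy"]],[0,0,1]],float)
for z in(.085,.1,.12):
  P=np.array([[.4395,.0954,z],[.4395,-.0946,z]])
  q=cv2.projectPoints(P,cv2.Rodrigues(S["R"])[0],S["t"],K,S["dist_coeffs"])[0][:,0]
  print(z,((q-[250,190])*5).ravel())
E
python3 plan.py 501,309.5,200,68 501,309.5,60,68
```

```text
0.085 [138.07291598 298.63194545 557.12126677 296.24855267]
0.1 [134.85920046 297.224024   560.17649034 294.80832489]
0.12 [130.42152002 295.27979996 564.39499726 292.81965298]
t 4.03 pos [4.381e-01 2.000e-04 2.030e-01] yaw 90.0 gap 25.5 F [-1.   0.4 -1.6] q [ 0.07  0.12 -0.14  2.09  0.02  0.92  1.49]
501,309.5,200,68 slide [-0.1261  0.6185  0.0066] ang [0.0003 0.0016 0.1224] rows 7.6
501,309.5,60,68 slide [-0.1247  0.6185  0.2866] ang [0.0003 0.0016 0.1224] rows 3.4
```

Call:
drive_tool:
  slide:
    - [-0.126, 0.62, 0.006]
    - [-0.126, 0.62, 0.006]
    - [-0.126, 0.62, 0.006]
    - [-0.126, 0.62, 0.006]
    - [-0.126, 0.62, 0.006]
    - [-0.126, 0.62, 0.006]
    - [-0.126, 0.62, 0.006]
    - [-0.126, 0.62, 0.006]
    - [-0.126, 0.62, 0.006]
    - [-0.126, 0.62, 0.006]
    - [-0.126, 0.62, 0.1]
    - [-0.126, 0.62, 0.2]
    - [-0.126, 0.62, 0.27]
    - [-0.126, 0.62, 0.27]
    - [-0.126, 0.62, 0.27]
    - [-0.126, 0.62, 0.27]
  angular:
    - [0, 0.001, 0.122]
    - [0, 0.001, 0.122]
    - [0, 0.001, 0.122]
    - [0, 0.001, 0.122]
    - [0, 0.001, 0.122]
    - [0, 0.001, 0.122]
    - [0, 0.001, 0.122]
    - [0, 0.001, 0.122]
    - [0, 0.001, 0.122]
    - [0, 0.001, 0.122]
    - [0, 0.001, 0.122]
    - [0, 0.001, 0.122]
    - [0, 0.001, 0.122]
    - [0, 0.001, 0.122]
    - [0, 0.001, 0.122]
    - [0, 0.001, 0.122]
  hand: [-1, -1, -1, -1, -1, -1, -1, -1, -1, -1, -1, -1, -1, -1, -1, -1]

```text
time: 5.37
ee_pos: [0.4993, 0.3094, 0.0664]
tool_rot: [-0.598, -3.08, 0.001]
contact_force: [0.4, -0.9, -0.7]
finger_gap: 0.275
finger_force: 30.0
```

```bash
python3 plan.py 501,310.5,27,68 501,310.5,25.5,68
```

```text
t 5.37 pos [0.4993 0.3094 0.0664] yaw 68.0 gap 25.3 F [ 0.4 -0.9 -0.7] q [-0.42  0.57 -0.23  1.83  0.18  0.77  0.44]
501,310.5,27,68 slide [-0.0026  0.0033  0.0788] ang [-0.0005 -0.0012  0.0001] rows 0.9
501,310.5,25.5,68 slide [-0.0026  0.0033  0.0818] ang [-0.0005 -0.0012  0.0001] rows 0.0
```

Call:
drive_tool:
  slide:
    - [-0.0026, 0.003, 0.03]
    - [-0.0026, 0.003, 0.06]
    - [-0.0026, 0.003, 0.075]
    - [-0.0026, 0.003, 0.079]
    - [-0.0026, 0.003, 0.08]
    - [-0.0026, 0.003, 0.08]
    - [-0.0026, 0.003, 0.08]
  angular:
    - [0, 0, 0]
    - [0, 0, 0]
    - [0, 0, 0]
    - [0, 0, 0]
    - [0, 0, 0]
    - [0, 0, 0]
    - [0, 0, 0]
  hand: [-1, -1, -1, -1, -1, -1, -1]

```text
time: 5.95
ee_pos: [0.5018, 0.3117, 0.0276]
tool_rot: [-0.597, -3.083, -0.002]
contact_force: [0.0, 0.4, -1.6]
finger_gap: 0.278
finger_force: 30.0
```

Call:
drive_tool:
  slide:
    - [0.001, -0.001, 0.002]
    - [0.001, -0.001, 0.003]
    - [0.001, -0.001, 0.003]
  angular:
    - [0, 0, 0]
    - [0, 0, 0]
    - [0, 0, 0]
  hand: [-1, -1, -1]

```text
time: 6.2
ee_pos: [0.5003, 0.3109, 0.0249]
tool_rot: [-0.597, -3.081, -0.0]
contact_force: [-1.1, -1.0, -1.3]
finger_gap: 0.277
finger_force: 30.0
```

Call:
drive_tool:
  slide:
    - [0, 0, 0.001]
    - [0, 0, 0.002]
    - [0, 0, 0.002]
  angular:
    - [0, 0, 0]
    - [0, 0, 0]
    - [0, 0, 0]
  hand: [-1, -1, -1]

```text
time: 6.45
ee_pos: [0.5002, 0.3109, 0.0236]
tool_rot: [-0.597, -3.081, 0.0]
contact_force: [0.2, -0.7, -0.7]
finger_gap: 0.277
finger_force: 30.0
```

Call:
drive_tool:
  slide:
    - [0, 0, 0.001]
    - [0, 0, 0.002]
    - [0, 0, 0.002]
  angular:
    - [0, 0, 0]
    - [0, 0, 0]
    - [0, 0, 0]
  hand: [-1, -1, -1]

```text
time: 6.7
ee_pos: [0.5001, 0.3109, 0.0235]
tool_rot: [-0.597, -3.081, 0.0]
contact_force: [-1.5, -0.6, 6.0]
finger_gap: 0.276
finger_force: 30.0
```

Call:
drive_tool:
  slide:
    - [0, 0, 0]
    - [0, 0, 0]
    - [0, 0, 0]
    - [0, 0, 0]
    - [0, 0, -0.03]
    - [0, 0, -0.1]
    - [0, 0, -0.35]
    - [0, 0, -0.35]
    - [0, 0, -0.35]
    - [0, 0, -0.35]
  angular:
    - [0, 0, 0]
    - [0, 0, 0]
    - [0, 0, 0]
    - [0, 0, 0]
    - [0, 0, 0]
    - [0, 0, 0]
    - [0, 0, 0]
    - [0, 0, 0]
    - [0, 0, 0]
    - [0, 0, 0]
  hand: [0.2, 0.2, 0.2, 0.2, 0.2, 0.2, 0.2, 0.2, 0.2, 0.2]

```text
time: 7.53
ee_pos: [0.5054, 0.3142, 0.207]
tool_rot: [0.596, 3.077, 0.016]
contact_force: [0.9, 0.9, 0.4]
finger_gap: 0.6
finger_force: 0.0
```

```bash
python3 plan.py 556.3,-104.2,200,105.8 556.3,-104.2,60,105.8
```

```text
t 7.53 pos [0.5054 0.3142 0.207 ] yaw 68.1 gap 55.2 F [0.9 0.9 0.4] q [-0.39  0.4  -0.27  1.73  0.12  1.02  0.49]
556.3,-104.2,200,105.8 slide [-0.4069 -0.7385  0.0079] ang [ 0.0029  0.003  -0.2096] rows 10.1
556.3,-104.2,60,105.8 slide [-0.4053 -0.7417  0.2878] ang [ 0.0029  0.003  -0.2096] rows 3.4
```

Call:
drive_tool:
  slide:
    - [-0.406, -0.739, 0.008]
    - [-0.406, -0.739, 0.008]
    - [-0.406, -0.739, 0.008]
    - [-0.406, -0.739, 0.008]
    - [-0.406, -0.739, 0.008]
    - [-0.406, -0.739, 0.008]
    - [-0.406, -0.739, 0.008]
    - [-0.406, -0.739, 0.008]
    - [-0.406, -0.739, 0.008]
    - [-0.406, -0.739, 0.008]
    - [-0.406, -0.739, 0.008]
    - [-0.406, -0.739, 0.008]
    - [-0.406, -0.741, 0.1]
    - [-0.406, -0.741, 0.2]
    - [-0.406, -0.741, 0.27]
    - [-0.406, -0.741, 0.27]
    - [-0.406, -0.741, 0.27]
    - [-0.406, -0.741, 0.27]
  angular:
    - [0, 0, -0.21]
    - [0, 0, -0.21]
    - [0, 0, -0.21]
    - [0, 0, -0.21]
    - [0, 0, -0.21]
    - [0, 0, -0.21]
    - [0, 0, -0.21]
    - [0, 0, -0.21]
    - [0, 0, -0.21]
    - [0, 0, -0.21]
    - [0, 0, -0.21]
    - [0, 0, -0.21]
    - [0, 0, -0.21]
    - [0, 0, -0.21]
    - [0, 0, -0.21]
    - [0, 0, -0.21]
    - [0, 0, -0.21]
    - [0, 0, -0.21]
  hand: [0.2, 0.2, 0.2, 0.2, 0.2, 0.2, 0.2, 0.2, 0.2, 0.2, 0.2, 0.2, 0.2, 0.2, 0.2, 0.2, 0.2, 0.2]

```text
time: 9.03
ee_pos: [0.5512, -0.1078, 0.0633]
tool_rot: [0.435, -3.109, -0.002]
contact_force: [-0.5, 0.1, 0.7]
finger_gap: 0.598
finger_force: 0.0
```

```bash
python3 - <<'E'
from rig import *
import cv2
c=read_camera("side")["pixels"][90:390,240:440]
cv2.imwrite("pics/s2.png",cv2.resize(c,None,fx=2,fy=2,interpolation=cv2.INTER_CUBIC))
E
python3 plan.py 556.3,-104.2,21,105.8
```

```text
t 9.08 pos [ 0.5523 -0.1082  0.0645] yaw 105.9 gap 55.4 F [-0.   0.1  0.5] q [ 0.3   0.53 -0.2   1.9   0.15  0.72  1.87]
556.3,-104.2,21,105.8 slide [-0.0097  0.0054  0.087 ] ang [0.0001 0.0001 0.0007] rows 1.1
```

View pics/s2.png

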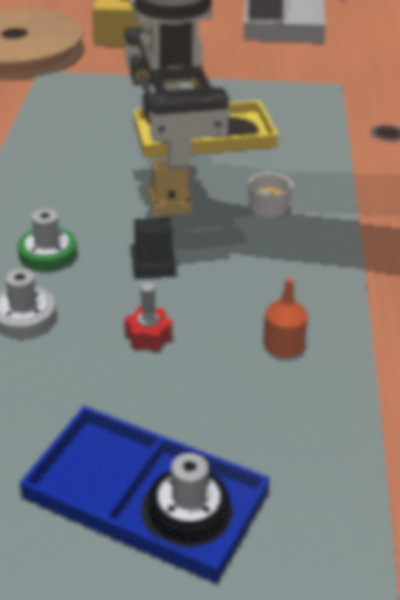

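Call:
drive_tool:
  slide:
    - [-0.01, 0.005, 0]
    - [-0.01, 0.005, 0.04]
    - [-0.01, 0.005, 0.08]
    - [-0.01, 0.005, 0.087]
    - [-0.01, 0.005, 0.087]
    - [-0.01, 0.005, 0.087]
    - [-0.01, 0.005, 0.087]
    - [-0.01, 0.005, 0.087]
    - [-0.01, 0.005, 0.087]
    - [-0.01, 0.005, 0.087]
    - [-0.01, 0.005, 0.087]
    - [-0.01, 0.005, 0.087]
    - [-0.01, 0.005, 0.087]
  angular:
    - [0, 0, 0]
    - [0, 0, 0]
    - [0, 0, 0]
    - [0, 0, 0]
    - [0, 0, 0]
    - [0, 0, 0]
    - [0, 0, 0]
    - [0, 0, 0]
    - [0, 0, 0]
    - [0, 0, 0]
    - [0, 0, 0]
    - [0, 0, 0]
    - [0, 0, 0]
  hand: [0.2, 0.2, 0.2, 0.2, 0.2, 0.2, -1, -1, -1, -1, -1, -1, -1]

```text
time: 10.17
ee_pos: [0.5546, -0.105, 0.0191]
tool_rot: [0.433, -3.109, -0.001]
contact_force: [-1.0, -0.7, 4.1]
finger_gap: 0.259
finger_force: 30.0
```

```bash
python3 plan.py 556.3,-104.2,200,105.8 574.3,281,200,67.8 574.3,281,60,67.8
```

```text
t 10.17 pos [ 0.5546 -0.105   0.0191] yaw 105.9 gap 23.9 F [-1.  -0.7  4.1] q [ 0.28  0.61 -0.18  1.9   0.17  0.65  1.84]
556.3,-104.2,200,105.8 slide [-0.0028  0.001  -0.3618] ang [ 0.0003 -0.0008  0.0004] rows 4.3
574.3,281,200,67.8 slide [-0.2481  0.7322 -0.3616] ang [ 1.000e-04 -8.000e-04  2.115e-01] rows 9.2
574.3,281,60,67.8 slide [-0.2488  0.7319 -0.0816] ang [ 1.000e-04 -8.000e-04  2.115e-01] rows 3.4
```

Call:
drive_tool:
  slide:
    - [0, 0, -0.05]
    - [0, 0, -0.12]
    - [0, 0, -0.2]
    - [0, 0, -0.28]
    - [0, 0, -0.36]
    - [-0.249, 0.732, -0.36]
    - [-0.249, 0.732, -0.36]
    - [-0.249, 0.732, -0.36]
    - [-0.249, 0.732, -0.36]
    - [-0.249, 0.732, -0.36]
    - [-0.249, 0.732, -0.36]
    - [-0.249, 0.732, -0.36]
    - [-0.249, 0.732, -0.36]
    - [-0.249, 0.732, -0.36]
    - [-0.249, 0.732, -0.36]
    - [-0.249, 0.732, -0.36]
    - [-0.249, 0.732, -0.28]
    - [-0.249, 0.732, -0.2]
    - [-0.249, 0.732, -0.12]
    - [-0.249, 0.732, -0.1]
  angular:
    - [0, 0, 0]
    - [0, 0, 0]
    - [0, 0, 0]
    - [0, 0, 0]
    - [0, 0, 0]
    - [0, 0, 0.212]
    - [0, 0, 0.212]
    - [0, 0, 0.212]
    - [0, 0, 0.212]
    - [0, 0, 0.212]
    - [0, 0, 0.212]
    - [0, 0, 0.212]
    - [0, 0, 0.212]
    - [0, 0, 0.212]
    - [0, 0, 0.212]
    - [0, 0, 0.212]
    - [0, 0, 0.212]
    - [0, 0, 0.212]
    - [0, 0, 0.212]
    - [0, 0, 0.212]
  hand: [-1, -1, -1, -1, -1, -1, -1, -1, -1, -1, -1, -1, -1, -1, -1, -1, -1, -1, -1, -1]

```text
time: 11.83
ee_pos: [0.5686, 0.2779, 0.0613]
tool_rot: [-0.604, -3.069, 0.013]
contact_force: [-2.0, -0.6, -4.3]
finger_gap: 0.261
finger_force: 30.0
```

Call:
drive_tool:
  slide:
    - [0, 0, 0]
    - [0, 0, 0]
  angular:
    - [0, 0, 0]
    - [0, 0, 0]
  hand: [-1, -1]

```text
time: 12.0
ee_pos: [0.5741, 0.2812, 0.0692]
tool_rot: [-0.607, -3.078, 0.001]
contact_force: [0.3, 0.7, -1.9]
finger_gap: 0.259
finger_force: 30.0
```

```bash
python3 plan.py 574.3,281,26,67.8 574.3,281,24,67.8
```

```text
t 12.0 pos [0.5741 0.2812 0.0692] yaw 67.7 gap 23.9 F [ 0.3  0.7 -1.9] q [-0.34  0.64 -0.21  1.69  0.16  0.83  0.56]
574.3,281,26,67.8 slide [-0.0008 -0.0001  0.0864] ang [-0.0004 -0.0012 -0.0005] rows 1.0
574.3,281,24,67.8 slide [-0.0008 -0.0001  0.0904] ang [-0.0004 -0.0012 -0.0005] rows 0.0
```

Call:
drive_tool:
  slide:
    - [0, 0, 0.04]
    - [0, 0, 0.07]
    - [0, 0, 0.083]
    - [0, 0, 0.087]
    - [0, 0, 0.09]
    - [0, 0, 0.092]
    - [0, 0, 0.092]
    - [0, 0, 0.092]
  angular:
    - [0, 0, 0]
    - [0, 0, 0]
    - [0, 0, 0]
    - [0, 0, 0]
    - [0, 0, 0]
    - [0, 0, 0]
    - [0, 0, 0]
    - [0, 0, 0]
  hand: [-1, -1, -1, -1, -1, -1, -1, -1]

```text
time: 12.67
ee_pos: [0.5744, 0.2816, 0.0237]
tool_rot: [-0.607, -3.08, -0.001]
contact_force: [0.7, 0.2, -2.4]
finger_gap: 0.259
finger_force: 30.0
```

Call:
drive_tool:
  slide:
    - [0, 0, 0.001]
    - [0, 0, 0.002]
    - [0, 0, 0.002]
    - [0, 0, 0.002]
  angular:
    - [0, 0, 0]
    - [0, 0, 0]
    - [0, 0, 0]
    - [0, 0, 0]
  hand: [-1, -1, -1, -1]

```text
time: 13.0
ee_pos: [0.5745, 0.2816, 0.0232]
tool_rot: [-0.607, -3.08, -0.001]
contact_force: [-2.0, -1.0, 6.3]
finger_gap: 0.256
finger_force: 30.0
```

Call:
drive_tool:
  slide:
    - [0, 0, 0]
    - [0, 0, 0]
    - [0, 0, 0]
    - [0, 0, 0]
    - [0, 0, -0.03]
    - [0, 0, -0.1]
    - [0, 0, -0.18]
    - [0, 0, -0.26]
    - [0, 0, -0.35]
    - [0, 0, -0.35]
    - [0, 0, -0.35]
    - [0, 0, -0.35]
  angular:
    - [0, 0, 0]
    - [0, 0, 0]
    - [0, 0, 0]
    - [0, 0, 0]
    - [0, 0, 0]
    - [0, 0, 0]
    - [0, 0, 0]
    - [0, 0, 0]
    - [0, 0, 0]
    - [0, 0, 0]
    - [0, 0, 0]
    - [0, 0, 0]
  hand: [0, 0, 0, 0, 0, 0, 0, 0, 0, 0, 0, 0]

```text
time: 14.0
ee_pos: [0.5745, 0.2812, 0.1979]
tool_rot: [-0.607, -3.08, -0.001]
contact_force: [-0.2, -0.2, -0.4]
finger_gap: 0.502
finger_force: 0.0
```

```bash
python3 plan.py 671.2,103,200,67.8 671.2,103,60,67.8 671.2,103,22,67.8
```

```text
t 14.0 pos [0.5745 0.2812 0.1979] yaw 67.7 gap 46.2 F [-0.2 -0.2 -0.4] q [-0.32  0.49 -0.23  1.61  0.12  1.06  0.59]
671.2,103,200,67.8 slide [-0.314  -0.2564 -0.0049] ang [ 0.0001 -0.0007 -0.0005] rows 4.9
671.2,103,60,67.8 slide [-0.3146 -0.2565  0.2751] ang [ 0.0001 -0.0007 -0.0005] rows 3.4
671.2,103,22,67.8 slide [-0.3147 -0.2565  0.3511] ang [ 0.0001 -0.0007 -0.0005] rows 0.9
```

Call:
drive_tool:
  slide:
    - [-0.314, -0.256, -0.005]
    - [-0.314, -0.256, -0.005]
    - [-0.314, -0.256, -0.005]
    - [-0.314, -0.256, -0.005]
    - [-0.314, -0.256, -0.005]
    - [-0.314, -0.256, -0.005]
    - [-0.314, -0.256, -0.005]
    - [-0.314, -0.256, 0.08]
    - [-0.314, -0.256, 0.16]
    - [-0.314, -0.256, 0.24]
    - [-0.314, -0.256, 0.27]
    - [-0.314, -0.256, 0.27]
    - [-0.314, -0.256, 0.27]
  angular:
    - [0, 0, 0]
    - [0, 0, 0]
    - [0, 0, 0]
    - [0, 0, 0]
    - [0, 0, 0]
    - [0, 0, 0]
    - [0, 0, 0]
    - [0, 0, 0]
    - [0, 0, 0]
    - [0, 0, 0]
    - [0, 0, 0]
    - [0, 0, 0]
    - [0, 0, 0]
  hand: [0.2, 0.2, 0.2, 0.2, 0.2, 0.2, 0.2, 0.2, 0.2, 0.2, 0.2, 0.2, 0.2]

```text
time: 15.08
ee_pos: [0.6698, 0.1046, 0.0609]
tool_rot: [-0.604, -3.077, 0.0]
contact_force: [0.8, -0.4, 0.5]
finger_gap: 0.603
finger_force: 0.0
```

```bash
python3 - <<'E'
from rig import *
import cv2
c=read_camera("side")["pixels"][140:390,180:430]
cv2.imwrite("pics/s3.png",cv2.resize(c,None,fx=2.4,fy=2.4,interpolation=cv2.INTER_CUBIC))
E
python3 plan.py 671.2,103,22,67.8
```

```text
t 15.13 pos [0.6717 0.1046 0.063 ] yaw 67.8 gap 55.6 F [-0.5 -1.   0.6] q [-0.08  0.7  -0.17  1.58  0.14  0.87  0.89]
671.2,103,22,67.8 slide [-0.0004 -0.0033  0.0819] ang [ 0.0002 -0.0006 -0.0001] rows 1.0
```

View pics/s3.png

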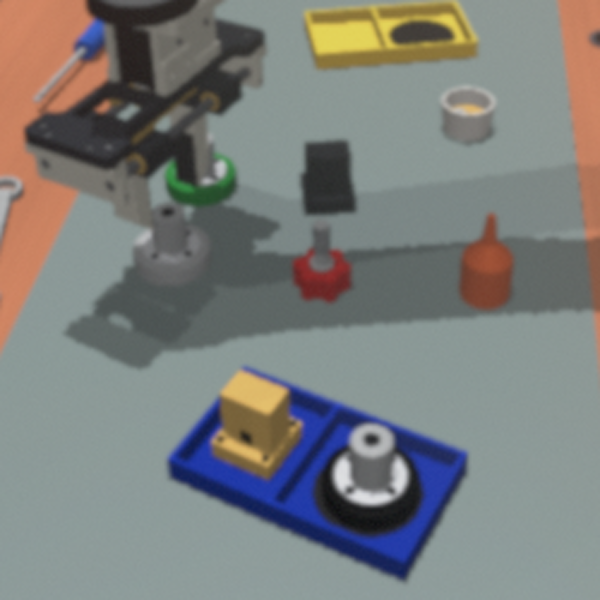

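Call:
drive_tool:
  slide:
    - [0, -0.003, 0.04]
    - [0, -0.003, 0.075]
    - [0, -0.003, 0.081]
    - [0, -0.003, 0.081]
    - [0, -0.003, 0.081]
    - [0, -0.003, 0.081]
    - [0, -0.003, 0.081]
    - [0, -0.003, 0.081]
    - [0, -0.003, 0.081]
    - [0, -0.003, 0.081]
    - [0, -0.003, 0.081]
    - [0, -0.003, 0.081]
  angular:
    - [0, 0, 0]
    - [0, 0, 0]
    - [0, 0, 0]
    - [0, 0, 0]
    - [0, 0, 0]
    - [0, 0, 0]
    - [0, 0, 0]
    - [0, 0, 0]
    - [0, 0, 0]
    - [0, 0, 0]
    - [0, 0, 0]
    - [0, 0, 0]
  hand: [0.2, 0.2, 0.2, 0.2, 0.2, -1, -1, -1, -1, -1, -1, -1]

```text
time: 16.13
ee_pos: [0.6703, 0.1019, 0.0214]
tool_rot: [-0.607, -3.08, -0.0]
contact_force: [-0.8, -0.6, 2.9]
finger_gap: 0.278
finger_force: 30.0
```

```bash
python3 plan.py 671.2,103,200,67.8 495.8,-275.4,200,105.5 495.8,-275.4,60,105.5
```

```text
t 16.13 pos [0.6703 0.1019 0.0214] yaw 67.7 gap 25.6 F [-0.8 -0.6  2.9] q [-0.08  0.76 -0.16  1.6   0.15  0.8   0.88]
671.2,103,200,67.8 slide [ 2.000e-04  2.500e-03 -3.572e-01] ang [-0.0002 -0.0009 -0.0005] rows 4.3
495.8,-275.4,200,105.5 slide [ 0.0378 -0.8308 -0.3566] ang [ 1.000e-04 -9.000e-04 -2.099e-01] rows 10.0
495.8,-275.4,60,105.5 slide [ 0.0371 -0.8307 -0.0766] ang [ 1.000e-04 -9.000e-04 -2.099e-01] rows 3.4
```

Call:
drive_tool:
  slide:
    - [0, 0, -0.05]
    - [0, 0, -0.12]
    - [0, 0, -0.2]
    - [0, 0, -0.28]
    - [0, 0, -0.36]
    - [0.037, -0.831, -0.36]
    - [0.037, -0.831, -0.36]
    - [0.037, -0.831, -0.36]
    - [0.037, -0.831, -0.36]
    - [0.037, -0.831, -0.36]
    - [0.037, -0.831, -0.36]
    - [0.037, -0.831, -0.36]
    - [0.037, -0.831, -0.36]
    - [0.037, -0.831, -0.36]
    - [0.037, -0.831, -0.36]
    - [0.037, -0.831, -0.36]
    - [0.037, -0.831, -0.36]
    - [0.037, -0.831, -0.28]
    - [0.037, -0.831, -0.2]
    - [0.037, -0.831, -0.12]
  angular:
    - [0, 0, 0]
    - [0, 0, 0]
    - [0, 0, 0]
    - [0, 0, 0]
    - [0, 0, 0]
    - [0, 0, -0.21]
    - [0, 0, -0.21]
    - [0, 0, -0.21]
    - [0, 0, -0.21]
    - [0, 0, -0.21]
    - [0, 0, -0.21]
    - [0, 0, -0.21]
    - [0, 0, -0.21]
    - [0, 0, -0.21]
    - [0, 0, -0.21]
    - [0, 0, -0.21]
    - [0, 0, -0.21]
    - [0, 0, -0.21]
    - [0, 0, -0.21]
    - [0, 0, -0.21]
  hand: [-1, -1, -1, -1, -1, -1, -1, -1, -1, -1, -1, -1, -1, -1, -1, -1, -1, -1, -1, -1]

```text
time: 17.8
ee_pos: [0.497, -0.2743, 0.0808]
tool_rot: [0.427, -3.112, -0.001]
contact_force: [-0.2, 0.2, -2.4]
finger_gap: 0.276
finger_force: 30.0
```

Call:
drive_tool:
  slide:
    - [0, 0, 0]
    - [0, 0, 0]
    - [0, 0, 0]
  angular:
    - [0, 0, 0]
    - [0, 0, 0]
    - [0, 0, 0]
  hand: [-1, -1, -1]

```text
time: 18.05
ee_pos: [0.4973, -0.275, 0.083]
tool_rot: [0.426, -3.111, -0.001]
contact_force: [0.7, -0.5, -1.4]
finger_gap: 0.277
finger_force: 30.0
```

```bash
python3 plan.py 495.8,-275.4,26,105.5 495.8,-275.4,24,105.5
python3 - <<'E'
from rig import *
import cv2
c=read_camera("top")["pixels"][140:290,360:510]
cv2.imwrite("pics/t3.png",cv2.resize(c,None,fx=4,fy=4,interpolation=cv2.INTER_CUBIC))
E
```

```text
t 18.05 pos [ 0.4973 -0.275   0.083 ] yaw 105.6 gap 25.5 F [ 0.7 -0.5 -1.4] q [ 0.61  0.51 -0.2   1.87  0.14  0.77  2.18]
495.8,-275.4,26,105.5 slide [0.003  0.     0.1139] ang [ 0.0002 -0.0004  0.0006] rows 1.4
495.8,-275.4,24,105.5 slide [0.003  0.     0.1179] ang [ 0.0002 -0.0004  0.0006] rows 0.0
```

View pics/t3.png

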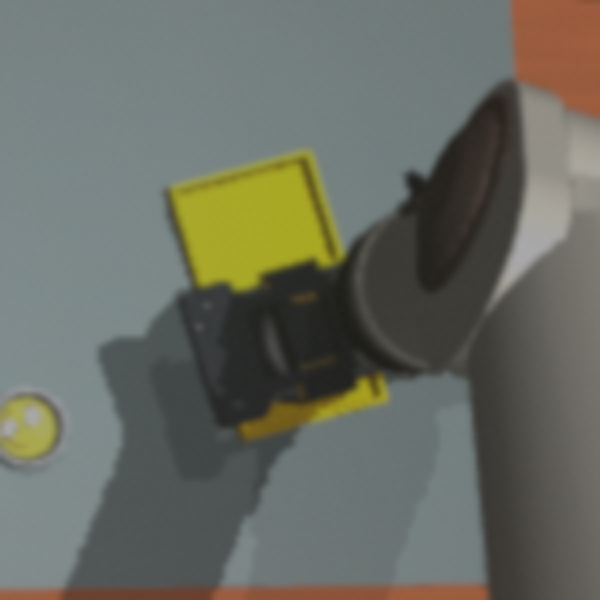

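Call:
drive_tool:
  slide:
    - [0.002, 0, 0.05]
    - [0.002, 0, 0.09]
    - [0.002, 0, 0.107]
    - [0.002, 0, 0.112]
    - [0.002, 0, 0.115]
    - [0.002, 0, 0.117]
    - [0.002, 0, 0.117]
    - [0.002, 0, 0.117]
  angular:
    - [0, 0, 0]
    - [0, 0, 0]
    - [0, 0, 0]
    - [0, 0, 0]
    - [0, 0, 0]
    - [0, 0, 0]
    - [0, 0, 0]
    - [0, 0, 0]
  hand: [-1, -1, -1, -1, -1, -1, -1, -1]

```text
time: 18.77
ee_pos: [0.4958, -0.2762, 0.0253]
tool_rot: [0.424, -3.112, 0.001]
contact_force: [-2.2, 2.1, 6.9]
finger_gap: 0.276
finger_force: 30.0
```

Contact at the expected height; release and lift.

Call:
drive_tool:
  slide:
    - [0, 0, 0]
    - [0, 0, 0]
    - [0, 0, 0]
    - [0, 0, 0]
    - [0, 0, -0.03]
    - [0, 0, -0.1]
    - [0, 0, -0.18]
    - [0, 0, -0.26]
    - [0, 0, -0.35]
    - [0, 0, -0.35]
    - [0, 0, -0.35]
    - [0, 0, -0.35]
  angular:
    - [0, 0, 0]
    - [0, 0, 0]
    - [0, 0, 0]
    - [0, 0, 0]
    - [0, 0, 0]
    - [0, 0, 0]
    - [0, 0, 0]
    - [0, 0, 0]
    - [0, 0, 0]
    - [0, 0, 0]
    - [0, 0, 0]
    - [0, 0, 0]
  hand: [0.1, 0.1, 0.1, 0.1, 0.1, 0.1, 0.1, 0.1, 0.1, 0.1, 0.1, 0.1]

```text
time: 19.77
ee_pos: [0.4949, -0.2759, 0.1979]
tool_rot: [0.424, -3.11, -0.001]
contact_force: [0.2, -0.0, -0.2]
finger_gap: 0.552
finger_force: 0.0
```

```bash
python3 plan.py 552.4,118,200,90 552.4,118,75,90
```

```text
t 19.77 pos [ 0.4949 -0.2759  0.1979] yaw 105.5 gap 50.7 F [ 0.2 -0.  -0.2] q [ 0.64  0.36 -0.22  1.8   0.09  1.    2.22]
552.4,118,200,90 slide [-0.3214  0.7285 -0.0043] ang [ 0.0002 -0.0008  0.0862] rows 9.5
552.4,118,75,90 slide [-0.3221  0.7283  0.2457] ang [ 0.0002 -0.0008  0.0862] rows 3.0
```

Call:
drive_tool:
  slide:
    - [-0.321, 0.728, -0.004]
    - [-0.321, 0.728, -0.004]
    - [-0.321, 0.728, -0.004]
    - [-0.321, 0.728, -0.004]
    - [-0.321, 0.728, -0.004]
    - [-0.321, 0.728, -0.004]
    - [-0.321, 0.728, -0.004]
    - [-0.321, 0.728, -0.004]
    - [-0.321, 0.728, -0.004]
    - [-0.321, 0.728, -0.004]
    - [-0.321, 0.728, -0.004]
    - [-0.321, 0.728, -0.004]
    - [-0.321, 0.728, 0.08]
    - [-0.321, 0.728, 0.16]
    - [-0.321, 0.728, 0.24]
    - [-0.321, 0.728, 0.24]
    - [-0.321, 0.728, 0.24]
    - [-0.321, 0.728, 0.24]
  angular:
    - [0, 0, 0.086]
    - [0, 0, 0.086]
    - [0, 0, 0.086]
    - [0, 0, 0.086]
    - [0, 0, 0.086]
    - [0, 0, 0.086]
    - [0, 0, 0.086]
    - [0, 0, 0.086]
    - [0, 0, 0.086]
    - [0, 0, 0.086]
    - [0, 0, 0.086]
    - [0, 0, 0.086]
    - [0, 0, 0.086]
    - [0, 0, 0.086]
    - [0, 0, 0.086]
    - [0, 0, 0.086]
    - [0, 0, 0.086]
    - [0, 0, 0.086]
  hand: [0, 0, 0, 0, 0, 0, 0, 0, 0, 0, 0, 0, 0, 0, 0, 0, 0, 0]

```text
time: 21.27
ee_pos: [0.5527, 0.117, 0.0789]
tool_rot: [-0.001, -3.139, -0.001]
contact_force: [0.0, 0.2, 0.4]
finger_gap: 0.5
finger_force: 0.0
```

```bash
python3 - <<'E'
from rig import *
import cv2
c=read_camera("side")["pixels"][120:290,230:430]
cv2.imwrite("pics/s4.png",cv2.resize(c,None,fx=3.5,fy=3.5,interpolation=cv2.INTER_CUBIC))
E
python3 plan.py 552.4,118,27,90
```

```text
t 21.32 pos [0.5538 0.1175 0.0802] yaw 90.0 gap 45.9 F [-0.9 -0.3  0.4] q [-0.01  0.53 -0.31  1.88  0.22  0.77  1.13]
552.4,118,27,90 slide [0.0027 0.0009 0.1063] ang [ 0.0003  0.0001 -0.0002] rows 1.3
```

View pics/s4.png

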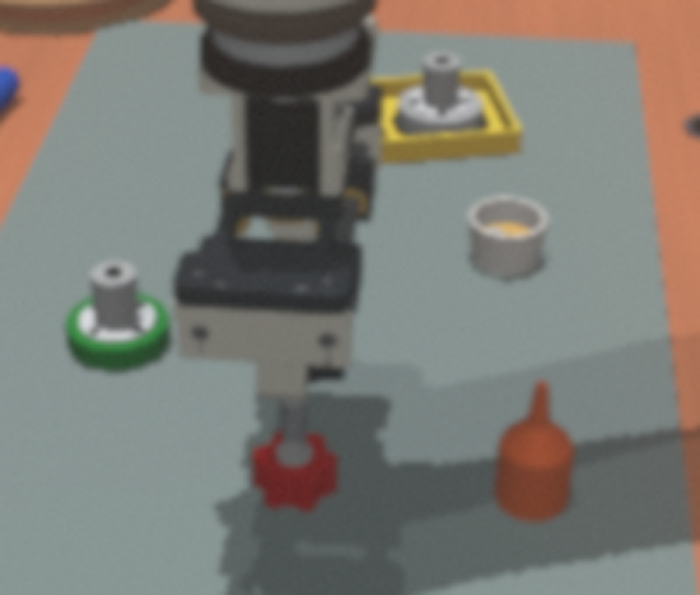

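Run:
```python
import cv2,numpy as np
S=np.load("pics/side0.npz")
K=np.array([[S["fx"],0,S["cx"]],[0,S["fy"],S["cy"]],[0,0,1]],float)
P=np.array([[.5538,.146,.083],[.5524,.118,.058],[.5524,.118,.03],[.5424,.118,.045]])
q=cv2.projectPoints(P,cv2.Rodrigues(S["R"])[0],S["t"],K,S["dist_coeffs"])[0][:,0]
print((q-[230,120])*3.5)
```

```text
[[278.00602791 391.28817693]
 [288.46691883 397.13127643]
 [289.0875542  440.94365637]
 [308.63408352 418.97236325]]
```

Call:
drive_tool:
  slide:
    - [0.003, 0.001, 0.05]
    - [0.003, 0.001, 0.09]
    - [0.003, 0.001, 0.105]
    - [0.003, 0.001, 0.105]
    - [0.003, 0.001, 0.105]
    - [0.003, 0.001, 0.105]
    - [0.003, 0.001, 0.105]
    - [0.003, 0.001, 0.105]
    - [0.003, 0.001, 0.105]
    - [0.003, 0.001, 0.105]
    - [0.003, 0.001, 0.105]
    - [0.003, 0.001, 0.105]
    - [0.003, 0.001, 0.105]
  angular:
    - [0, 0, 0]
    - [0, 0, 0]
    - [0, 0, 0]
    - [0, 0, 0]
    - [0, 0, 0]
    - [0, 0, 0]
    - [0, 0, 0]
    - [0, 0, 0]
    - [0, 0, 0]
    - [0, 0, 0]
    - [0, 0, 0]
    - [0, 0, 0]
    - [0, 0, 0]
  hand: [0, 0, 0, 0, 0, -1, -1, -1, -1, -1, -1, -1, -1]

```text
time: 22.4
ee_pos: [0.5504, 0.1183, 0.0256]
tool_rot: [0.001, -3.139, -0.001]
contact_force: [-0.8, -0.5, 3.2]
finger_gap: 0.125
finger_force: 30.0
```

```bash
python3 plan.py 552.4,118,200,90 571.9,-254.4,200,105.5 571.9,-254.4,80,105.5
```

```text
t 22.4 pos [0.5504 0.1183 0.0256] yaw 90.0 gap 11.5 F [-0.8 -0.5  3.2] q [-0.04  0.61 -0.28  1.9   0.26  0.67  1.1 ]
552.4,118,200,90 slide [-0.003  -0.0005 -0.3488] ang [ 0.0001 -0.0009  0.0002] rows 4.2
571.9,-254.4,200,105.5 slide [-0.0415 -0.7453 -0.3492] ang [ 0.0003 -0.0009 -0.0859] rows 8.9
571.9,-254.4,80,105.5 slide [-0.0422 -0.7454 -0.1092] ang [ 0.0003 -0.0009 -0.0859] rows 2.9
```

Call:
drive_tool:
  slide:
    - [0, 0, -0.05]
    - [0, 0, -0.12]
    - [0, 0, -0.2]
    - [0, 0, -0.28]
    - [0, 0, -0.35]
    - [-0.042, -0.745, -0.35]
    - [-0.042, -0.745, -0.35]
    - [-0.042, -0.745, -0.35]
    - [-0.042, -0.745, -0.35]
    - [-0.042, -0.745, -0.35]
    - [-0.042, -0.745, -0.35]
    - [-0.042, -0.745, -0.35]
    - [-0.042, -0.745, -0.35]
    - [-0.042, -0.745, -0.35]
    - [-0.042, -0.745, -0.35]
    - [-0.042, -0.745, -0.35]
    - [-0.042, -0.745, -0.35]
    - [-0.042, -0.745, -0.27]
    - [-0.042, -0.745, -0.2]
    - [-0.042, -0.745, -0.13]
  angular:
    - [0, 0, 0]
    - [0, 0, 0]
    - [0, 0, 0]
    - [0, 0, 0]
    - [0, 0, 0]
    - [0, 0, -0.086]
    - [0, 0, -0.086]
    - [0, 0, -0.086]
    - [0, 0, -0.086]
    - [0, 0, -0.086]
    - [0, 0, -0.086]
    - [0, 0, -0.086]
    - [0, 0, -0.086]
    - [0, 0, -0.086]
    - [0, 0, -0.086]
    - [0, 0, -0.086]
    - [0, 0, -0.086]
    - [0, 0, -0.086]
    - [0, 0, -0.086]
    - [0, 0, -0.086]
  hand: [-1, -1, -1, -1, -1, -1, -1, -1, -1, -1, -1, -1, -1, -1, -1, -1, -1, -1, -1, -1]

```text
time: 24.07
ee_pos: [0.5727, -0.2513, 0.0896]
tool_rot: [0.429, -3.111, -0.002]
contact_force: [0.9, -0.0, -1.4]
finger_gap: 0.127
finger_force: 30.0
```

Call:
drive_tool:
  slide:
    - [0, 0, 0]
    - [0, 0, 0]
    - [0, 0, 0]
  angular:
    - [0, 0, 0]
    - [0, 0, 0]
    - [0, 0, 0]
  hand: [-1, -1, -1]

```text
time: 24.32
ee_pos: [0.5733, -0.2529, 0.0919]
tool_rot: [0.427, -3.111, -0.001]
contact_force: [0.3, -0.5, -1.0]
finger_gap: 0.124
finger_force: 30.0
```

```bash
python3 - <<'E'
from rig import *
import cv2
c=read_camera("side")["pixels"][60:260,270:470]
cv2.imwrite("pics/s5.png",cv2.resize(c,None,fx=3,fy=3,interpolation=cv2.INTER_CUBIC))
E
python3 plan.py 571.9,-254.4,30,105.5
```

```text
t 24.37 pos [ 0.574  -0.2536  0.0928] yaw 105.6 gap 11.5 F [ 0.4 -0.1 -0.2] q [ 0.55  0.59 -0.24  1.72  0.18  0.85  2.08]
571.9,-254.4,30,105.5 slide [ 0.0046 -0.0003  0.1257] ang [-0.0002  0.0002  0.0006] rows 1.5
```

View pics/s5.png

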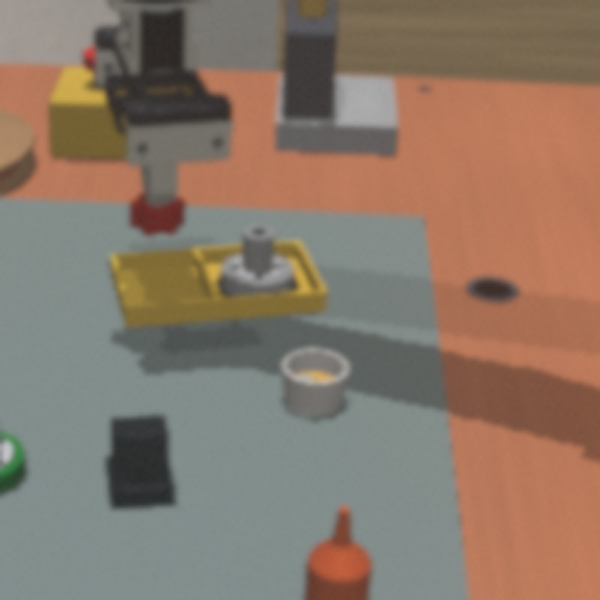

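Knob at (158,215) upright over the empty compartment; steel wheel flat on its pad.

Call:
drive_tool:
  slide:
    - [0.003, 0, 0.05]
    - [0.003, 0, 0.09]
    - [0.003, 0, 0.115]
    - [0.003, 0, 0.12]
    - [0.003, 0, 0.123]
    - [0.003, 0, 0.125]
    - [0.003, 0, 0.126]
    - [0.003, 0, 0.126]
  angular:
    - [0, 0, 0]
    - [0, 0, 0]
    - [0, 0, 0]
    - [0, 0, 0]
    - [0, 0, 0]
    - [0, 0, 0]
    - [0, 0, 0]
    - [0, 0, 0]
  hand: [-1, -1, -1, -1, -1, -1, -1, -1]

```text
time: 25.03
ee_pos: [0.5712, -0.2547, 0.0297]
tool_rot: [0.424, -3.112, 0.0]
contact_force: [-3.2, 0.3, 4.2]
finger_gap: 0.121
finger_force: 30.0
```

Contact; release, lift.

Call:
drive_tool:
  slide:
    - [0, 0, 0]
    - [0, 0, 0]
    - [0, 0, 0]
    - [0, 0, 0]
    - [0, 0, -0.03]
    - [0, 0, -0.1]
    - [0, 0, -0.18]
    - [0, 0, -0.26]
    - [0, 0, -0.4]
    - [0, 0, -0.4]
    - [0, 0, -0.4]
    - [0, 0, -0.4]
    - [0, 0, -0.4]
    - [0, 0, -0.4]
  angular:
    - [0, 0, 0]
    - [0, 0, 0]
    - [0, 0, 0]
    - [0, 0, 0]
    - [0, 0, 0]
    - [0, 0, 0]
    - [0, 0, 0]
    - [0, 0, 0]
    - [0, 0, 0]
    - [0, 0, 0]
    - [0, 0, 0]
    - [0, 0, 0]
    - [0, 0, 0]
    - [0, 0, 0]
  hand: [-0.2, -0.2, -0.2, -0.2, -0.2, -0.2, -0.2, -0.2, -0.2, -0.2, -0.2, -0.2, -0.2, -0.2]

```text
time: 26.2
ee_pos: [0.5696, -0.2543, 0.2254]
tool_rot: [0.423, -3.107, -0.004]
contact_force: [0.2, 0.3, -0.8]
finger_gap: 0.4
finger_force: 0.0
```

Run:
```python
from rig import *
import cv2
c=read_camera("side")["pixels"]
cv2.imwrite("pics/s6.png",cv2.resize(c[120:390,200:500],None,fx=2.2,fy=2.2,interpolation=cv2.INTER_CUBIC))
```

```text
(no output)
```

View pics/s6.png

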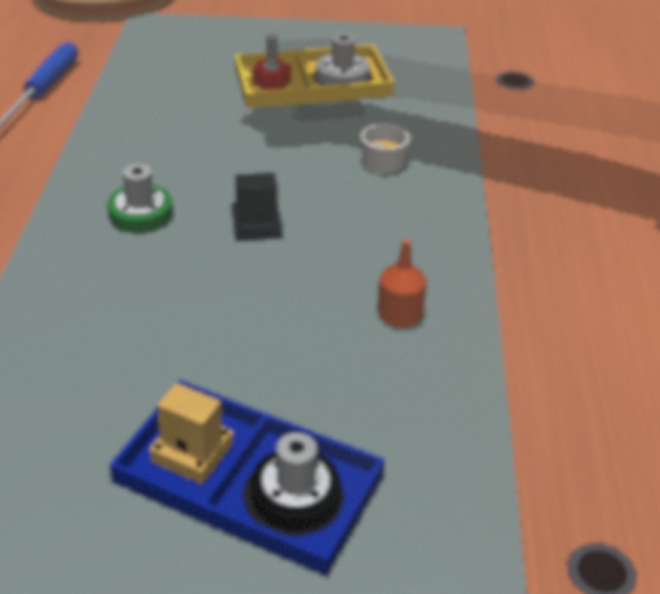

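All four parts stand flat in the right compartments, and the bystanders are undisturbed.

```bash
python3 -c "
from rig import *
print(job_done())"
```

```text
the job is handed in; nothing more can be done
None
```

Both kits are made up and the job is handed in: the last side-camera picture shows all four parts upright in their right compartments and the four bystanders standing where they were, with the robot clear after about 26 s of the 93 s.

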